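Cap the cleaned reservoir tubes at the dial-painting bench

ROBOT

A 7-joint arm with a two-finger parallel gripper is mounted at the origin on the work surface. World frame = base frame: x ahead of the robot, y to its left, z up, the work surface at z = 0. Lengths are in mm, angles in rad, forces in N, time in s.
With the tool pointing down it reaches from about 400 to 875 mm from the base axis. Payload 19.3 kg.
Tool frame: the origin (TCP) lies at the very end of the fingers, on their centre line; the grasp point (between the pads) lies 19 mm behind it (grip_point_offset is the z of the grasp point in the tool frame, in mm); z points along the fingers, x is the direction in which the jaws open and shut, and the axes are right-handed (so a half turn about z gives the same grasp; the last joint's range is limited). The gripper opens to 85 mm and grips with 20 to 120 N. Pads are 22 mm wide; open, the fingers measure 114 mm over their backs; the gripper's body (76 mm by 85 mm) begins 54 mm behind the grasp point. The pads swing forward as they close: fully open they stand 13 mm farther back than shut.
Start: joints at [-1.217, 0.521, -0.036, 1.599, 0.021, 1.021, -0.113], TCP at [257.034, 569.691, 198.291] pointing down, gripper open.
Joint ranges: [-2.91, 2.91], [-0.3, 2.13], [-1.5, 1.42], [0.17, 2.43], [-1.26, 4.41], [0.16, 1.93], [-2.52, 2.52]. Speed limits (rad/s): [1.89, 1.89, 2.39, 2.39, 3.01, 3.01, 3.01].

INTERFACE

Orientations are given as a 3x3 rotation matrix whose columns are the frame's x, y, z axes.
In Python, from workcell import movep, movel, goto_joints, open_gripper, clamp, wait, inverse_kinematics, read_state, camera, PlanningError, finish_job, grip_point_offset gives the robot as it stands. Calls block until the motion is done:
- movep(position, orientation): joint-space move of the TCP to a pose.
- movel(position, frame=None, max_speed=150, guard=None): straight line of the TCP; frame=None keeps the orientation; max_speed is the mean speed in mm/s. With guard (N) it stops when the force on the tool has changed by that much, and returns True; else False.
- goto_joints(angles): joint-space move.
- open_gripper() and clamp(): open the fingers fully, or close them until they stop; the grip force is fixed at half the most.
- wait(seconds).
- inverse_kinematics(position, orientation): joint angles nearest the present ones, or None.
- read_state(): the state.
- camera(name): name is "side" or "top" or "wrist"; returns a dict with "image" (420x560x3 uint8, blue, green, red), "range_z" (420x560 float32, mm along the optical axis (not along the pixel's ray), 0 where there is no reading), "fx", "fy", "cx", "cy" (pixels), "cam_to_world" (4x4, takes a point from camera to world coordinates). Camera axes: x right, y up, looking along -z (the intrinsics and any distortion apply to the point x, -y, -z); pixel columns grow to the right and rows downward; lengths in mm; the calibration is good to about 2 mm. A picture is of the moment at which its call begins.
A pose or a line that the arm cannot do raises PlanningError and nothing moves.
- finish_job(): hands the job in, once; it reports no verdict.
The state is a dict: "time": time; "qpos": joint angles; "qvel": joint speeds; "joint_efforts": joint torques, N m; "eef_pos": TCP position; "tool_rot": TCP orientation; "ft_force": force on the tool from outside, world axes, zero at the start; "torque": the same for the moment, N m; "finger_gap": finger opening in mm.
Only numpy, scipy, OpenCV 4.12 (cv2) and the standard library are available. Lean on these libraries where they do the work, as an engineer would, in place of code of your own. Each camera call takes 0.05 s, during which the arm holds its last target.

TASK

The cleaned reservoir tubes are dry: first push the stand's valve lever right over to shut off the air, then close the tubes with the grey caps that lie among the clutter in the orange bin. Every cap fits just one tube and the sizes differ only slightly, so try each cap until you find the tube on which it goes fully home; there may be fewer caps than tubes, but every cap in the bin must end up on its tube. Leave the jar of lacquer where it stands.

Things in the scene. Friction and masses are not known exactly. Their poses are not given: they have to be found in the camera images.
- rack: the drying stand, a fixed aluminium plate 200 x 290 x 15 mm; origin on the table under the middle tube (stand_5); the other four stand at the corners of a square, at 60 mm in its +-x and +-y (stand_1 -x -y, stand_2 -x +y, stand_3 +x -y, stand_4 +x +y); the valve lever stands 150 mm along its +y. Its yaw varies
- stand_1 (a point): one of five places on the drying stand, each holding an upright fixed amber tube: this point is the centre of the tube's open rim, 95 mm above the table (tube 80 mm tall on a 15 mm plate). The tubes are 24, 29, 34, 39 and 44 mm outside, bores 6 mm less; which stands where varies
- stand_2 (a point): one of five places on the drying stand, each holding an upright fixed amber tube: this point is the centre of the tube's open rim, 95 mm above the table (tube 80 mm tall on a 15 mm plate). The tubes are 24, 29, 34, 39 and 44 mm outside, bores 6 mm less; which stands where varies
- stand_3 (a point): one of five places on the drying stand, each holding an upright fixed amber tube: this point is the centre of the tube's open rim, 95 mm above the table (tube 80 mm tall on a 15 mm plate). The tubes are 24, 29, 34, 39 and 44 mm outside, bores 6 mm less; which stands where varies
- stand_4 (a point): one of five places on the drying stand, each holding an upright fixed amber tube: this point is the centre of the tube's open rim, 95 mm above the table (tube 80 mm tall on a 15 mm plate). The tubes are 24, 29, 34, 39 and 44 mm outside, bores 6 mm less; which stands where varies
- stand_5 (a point): one of five places on the drying stand, each holding an upright fixed amber tube: this point is the centre of the tube's open rim, 95 mm above the table (tube 80 mm tall on a 15 mm plate). The tubes are 24, 29, 34, 39 and 44 mm outside, bores 6 mm less; which stands where varies
- valve (a joint): the dry-air valve lever of the stand: 0 (air on) leaning 0.5 rad to the stand's -x, 1.0 (air off) leaning 0.5 rad to its +x; starts between 0 and 0.25; stays where it is left, needs about 1 N at the tip
- valve_tip (a point): centre of the red ball (26 mm across) at the end of the valve lever, 80 mm from the hinge; the hinge lies 37 mm above the table, along the stand's y
- cap_a_mid (a point): a loose light grey cap with a blue disc on top, its middle (14 mm above its lowest point), z along its axis, top up. Starts upright on the bin floor; None if absent. All caps look alike outside: 28 mm tall, 52 mm across except for the lowest 6 mm, 60 g. Beneath are a central boss 14 mm long, tapered by 2.5 mm all round over its last 4 mm, and round it a skirt 8 mm deep; the tube's wall goes between them with 1.2 mm to spare each side
- cap_b_mid (a point): a loose light grey cap with a blue disc on top, its middle (14 mm above its lowest point), z along its axis, top up. Starts upright on the bin floor; None if absent. Like cap_a outside. Boss and skirt come in five sizes, one for each tube; the letter does not tell the size, nor which tube it fits
- cap_c_mid (a point): a loose light grey cap with a blue disc on top, its middle (14 mm above its lowest point), z along its axis, top up. Starts upright on the bin floor; None if absent. Like cap_a outside, of another size beneath. On its own tube a cap goes down until this point is level with the rim; if too small, its skirt stops on the rim 8 mm higher; if too large, its boss stops on the rim 12 to 14 mm higher
- cap_d_mid (a point): a loose light grey cap with a blue disc on top, its middle (14 mm above its lowest point), z along its axis, top up. Starts upright on the bin floor; None if absent. Like cap_a outside, of another size beneath
- cap_e_mid (a point): a loose light grey cap with a blue disc on top, its middle (14 mm above its lowest point), z along its axis, top up. Starts upright on the bin floor; None if absent. Like cap_a outside, of another size beneath
- bin: the orange parts bin, fixed, outside 200 x 345 x 18 mm (its x, y, z), walls and floor 5 mm, so that the caps stand 15 mm out of it; origin in the centre of its underside
- collar_mid (a point): clutter in the bin: a loose black plastic ring, 38 mm across, 9 mm tall; its centre
- clip_mid (a point): clutter in the bin: a loose blue plastic clip, 42 x 22 x 13 mm; near its centre
- jar_mid (a point): bystander: a small jar of lacquer, 52 mm across and 75 mm tall, standing loose beyond the work; its centre. (A heavy white balance, 68 mm high, stands beyond the drying stand, at least 0.67 m ahead of the robot; a screwdriver lies on the mat nearer than the work)
- nozzle_mid (a point): clutter in the bin: a loose white plastic nozzle standing on its broad end, 28 mm across below, 16 mm tall; half-way up
Mind the look-alikes: they are no part of the job. What is shaped like the part that bears cap_b_mid but red is not meant.

How it is judged:
By the outcome, as a careful person would: the job done as asked, in the order asked, and still so for the second after the job is handed in, with the robot touching nothing.
Of cap_a, cap_b, cap_c, cap_d, cap_e only 4 to 5 are there at a start; the rules pass over those that are not, and their reading is None.
At some moment in a run one of cap_a, cap_b, cap_c, cap_d, cap_e may be knocked a few centimetres aside while the robot is not near it.
It also fails if it takes over 210 s, if anything falls off the work surface, if the arm or the gripper's body presses on something with over 40 N, if the wrist force passes 120 N, or if a joint passes its speed limit or range.

## Working session

There is one attempt and no reset: what is moved stays moved. The work goes in short steps, each a Python script; the robot and the scene stay as the last script left them, time stands still between calls to the robot, and variables do not carry over. Pictures are saved under pics/ and viewed, and the job is handed in when it is done.

```bash
ls; mkdir -p pics; python3 - <<'E'
from workcell import *
import cv2
s=read_state();print(s['time'],s['eef_pos'],s['finger_gap'],s['ft_force'],grip_point_offset)
print(s['tool_rot'])
import pickle
for n in ['top','side','wrist']:
    c=camera(n);cv2.imwrite(f'pics/{n}0.png',c['image']);pickle.dump(c,open(f'{n}0.pkl','wb'))
    print(n,c['fx'],c['fy'],c['cx'],c['cy'],c['cam_to_world'].round(3).tolist(),[k for k in c])
E
```

```text
pics
0.0 [256.91086715 569.32782019 197.71250797] 85.2664907787757 [-0.12621929  0.48707371  0.25636282] -18.700000000000003
[[ 4.11246037e-01  9.11524299e-01 -3.86109460e-04]
 [ 9.11523638e-01 -4.11246206e-01 -1.10265714e-03]
 [-1.16388483e-03  1.01515479e-04 -9.99999318e-01]]
top 418.39631474917525 418.39631474917525 276.28424265338504 214.15295970837875 [[-0.067, 0.973, -0.222, 376.469], [-0.998, -0.066, 0.011, 14.069], [-0.004, 0.222, 0.975, 974.049], [0.0, 0.0, 0.0, 1.0]] ['image', 'range_z', 'fx', 'fy', 'cx', 'cy', 'cam_to_world']
side 479.77019853611625 479.77019853611625 287.90485740388584 213.53048131212148 [[0.999, 0.036, -0.014, 539.035], [-0.037, 0.769, -0.638, -754.652], [-0.012, 0.638, 0.77, 1041.926], [0.0, 0.0, 0.0, 1.0]] ['image', 'range_z', 'fx', 'fy', 'cx', 'cy', 'cam_to_world']
wrist 312.6012653004248 312.6012653004248 284.5844744344544 209.9932071310968 [[0.411, -0.876, -0.253, 191.805], [0.911, 0.395, 0.115, 598.615], [-0.001, -0.278, 0.961, 374.039], [0.0, 0.0, 0.0, 1.0]] ['image', 'range_z', 'fx', 'fy', 'cx', 'cy', 'cam_to_world']
```

View pics/top0.png

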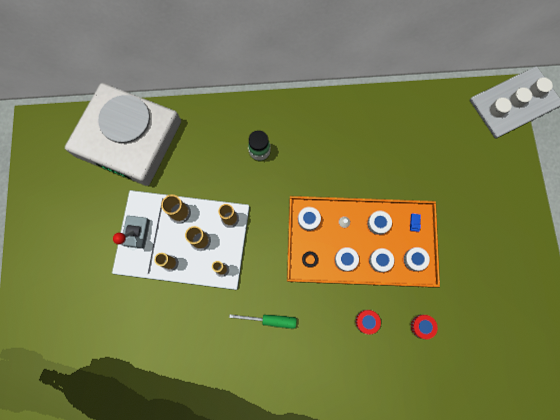

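View pics/side0.png

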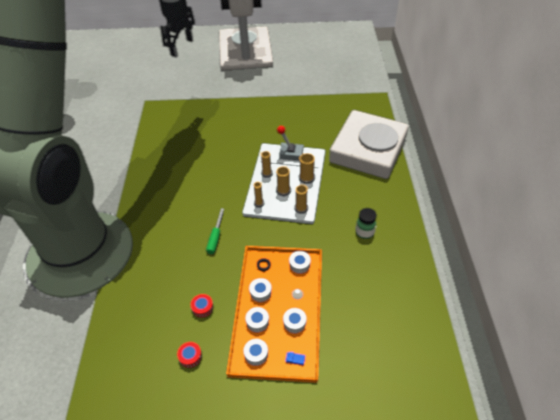

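View pics/wrist0.png

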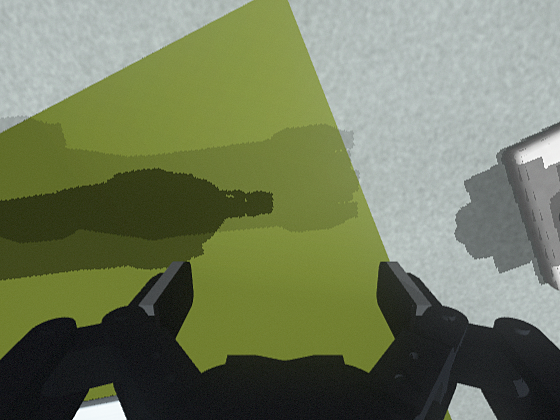

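Top view shows the candidates. There are five grey caps with blue discs in the bin, at (309,218), (380,222), (347,259), (382,260) and (418,259). Two red look-alikes lie outside the bin at (369,322) and (425,327), and the clutter is a collar (310,259), nozzle (344,222) and clip (415,223). I choose the five grey ones. The lever is the red ball at (119,238), not the red caps. Next I'll measure positions and check close crops.

```bash
cat > h.py <<'E'
import numpy as np, cv2, pickle
def rays(c,uv):
    uv=np.atleast_2d(np.asarray(uv,float))
    d=np.c_[(uv[:,0]-c['cx'])/c['fx'],-(uv[:,1]-c['cy'])/c['fy'],-np.ones(len(uv))]
    M=c['cam_to_world'];return M[:3,3],d@M[:3,:3].T
def onplane(c,uv,z):
    o,d=rays(c,uv);t=(z-o[2])/d[:,2];return o+d*t[:,None]
def cloud(c):
    h,w=c['range_z'].shape;v,u=np.mgrid[:h,:w]
    o,d=rays(c,np.c_[u.ravel(),v.ravel()]);P=(o+d*c['range_z'].reshape(-1,1)).reshape(h,w,3)
    P[c['range_z']<=0]=np.nan;return P
def project(c,p):
    M=np.linalg.inv(c['cam_to_world']);q=M[:3,:3]@np.asarray(p,float)+M[:3,3]
    return c['cx']+c['fx']*q[0]/-q[2], c['cy']-c['fy']*q[1]/-q[2]
def circ(xy):
    A=np.c_[2*xy,np.ones(len(xy))];s=np.linalg.lstsq(A,(xy**2).sum(1),rcond=None)[0]
    return s[:2],np.sqrt(s[2]+s[:2]@s[:2])
def blobs(mask,amin=30):
    n,l,s,ce=cv2.connectedComponentsWithStats(mask.astype(np.uint8));
    return [(s[i,4],ce[i],l==i) for i in range(1,n) if s[i,4]>=amin]
def hsv(c): return cv2.cvtColor(c['image'],cv2.COLOR_BGR2HSV)
def bluediscs(c,z=33):
    H=hsv(c);m=(H[...,0]>100)&(H[...,0]<125)&(H[...,1]>120)&(H[...,2]>60)
    return [(a,ce,onplane(c,ce,z)[0]) for a,ce,_ in blobs(m)]
E
python3 - <<'E'
from h import *
for n in ['top','side']:
    c=pickle.load(open(n+'0.pkl','rb'));print(n)
    for a,ce,p in bluediscs(c): print('blue',a,ce.round(1),p.round(1))
    H=hsv(c);red=((H[...,0]<6)|(H[...,0]>174))&(H[...,1]>150)&(H[...,2]>80)
    for a,ce,m in blobs(red): print('red',a,ce.round(1),onplane(c,ce,110)[0].round(1))
    P=cloud(c);amb=(H[...,0]>8)&(H[...,0]<25)&(H[...,1]>120)&(P[...,2]>20)
    for a,ce,m in blobs(amb,20):
        q=P[m];r=q[(q[:,2]>90)];print('amb',a,ce.round(1),q[:,2].max().round(1),len(r),r.mean(0).round(1) if len(r) else '')
    rack=(P[...,2]>10)&(P[...,2]<20)&(H[...,1]<40)&(H[...,2]>120)
    for a,ce,m in blobs(rack,500): 
        rr=cv2.minAreaRect(P[m][:,:2].astype(np.float32));print('rack',a,P[m][:,2].mean(),rr)
    bl=(H[...,0]>5)&(H[...,0]<20)&(H[...,1]>150)&(P[...,2]>1)&(P[...,2]<25)&(P[...,1]<60)
    q=P[bl];print('bin',cv2.minAreaRect(q[:,:2].astype(np.float32)),q[:,2].max())
    I=c['image'];
    a=cv2.resize(I[180:300,100:260] if n=='top' else I[110:230,220:380],None,fx=5,fy=5,interpolation=2);cv2.imwrite(f'pics/rack_{n}.png',a)
    a=cv2.resize(I[190:290,280:440] if n=='top' else I[240:385,180:330],None,fx=4,fy=4,interpolation=2);cv2.imwrite(f'pics/bin_{n}.png',a)
E
```

```text
top
blue 105 [308.9 217.5] [577.8 -71.3  33. ]
blue 157 [414.8 222.3] [ 550.3 -312.6   33. ]
blue 107 [380.2 221.3] [ 557.8 -233.6   33. ]
blue 118 [346.7 258.6] [ 477.8 -148.2   33. ]
blue 115 [417.5 258.3] [ 467.7 -307.1   33. ]
blue 119 [382.2 259.4] [ 470.6 -227.6   33. ]
blue 125 [368.5 321.6] [ 337.8 -181.3   33. ]
blue 130 [425.1 326.4] [ 319.5 -302.6   33. ]
red 105 [118.5 238. ] [544.5 337.  110. ]
red 296 [367.8 321.7] [ 340.9 -163.8  110. ]
red 308 [423.9 326.4] [ 324.4 -274.2  110. ]
amb 398 [174.2 207.1] 97.5 89 [614.1 229.   93.7]
amb 235 [227.2 214. ] 96.7 62 [589.9 112.   93.6]
amb 279 [196.3 236.9] 97.8 74 [543.1 181.4  93.8]
amb 224 [164.6 260.4] 96.5 58 [497.  251.4  93.5]
amb 117 [218.8 267.2] 96.8 44 [473.6 134.9  94. ]
rack 1820 11.918026776251365 ((846.5425415039062, -618.67724609375), (117.84565734863281, 199.98963928222656), 23.01203727722168)
rack 7598 14.22153489629244 ((552.5752563476562, 227.13775634765625), (289.20904541015625, 199.65328979492188), 78.97158813476562)
bin ((468.9465637207031, -187.6979522705078), (347.42340087890625, 311.54974365234375), 
[... 336 characters left out ...]
3.2 -306.6   33. ]
blue 145 [294.9 358.1] [ 557.6 -329.7   33. ]
red 33 [280.8 129.3] [546.8 340.9 110. ]
red 228 [201.7 306.2] [ 358.6 -236.1  110. ]
red 274 [189.2 355. ] [ 341.9 -346.5  110. ]
amb 147 [265.8 162.9] 98.4 19 [500.1 247.3  93.7]
amb 313 [306.4 166.6] 99.6 52 [613.7 223.5  94.1]
amb 257 [282.7 179.7] 98.1 35 [548.9 174.2  94.3]
amb 118 [258.  193.2] 97.0 20 [478.5 130.2  93.7]
amb 218 [301.1 197.3] 100.3 35 [597.6 109.   94.4]
rack 2750 15.58892817321316 ((554.2379150390625, 227.18165588378906), (296.3583068847656, 200.3215789794922), 79.13681030273438)
bin ((465.1647644042969, -180.10537719726562), (358.7604064941406, 320.3233642578125), 83.87008666992188) 24.939473636620733
```

View pics/rack_top.png

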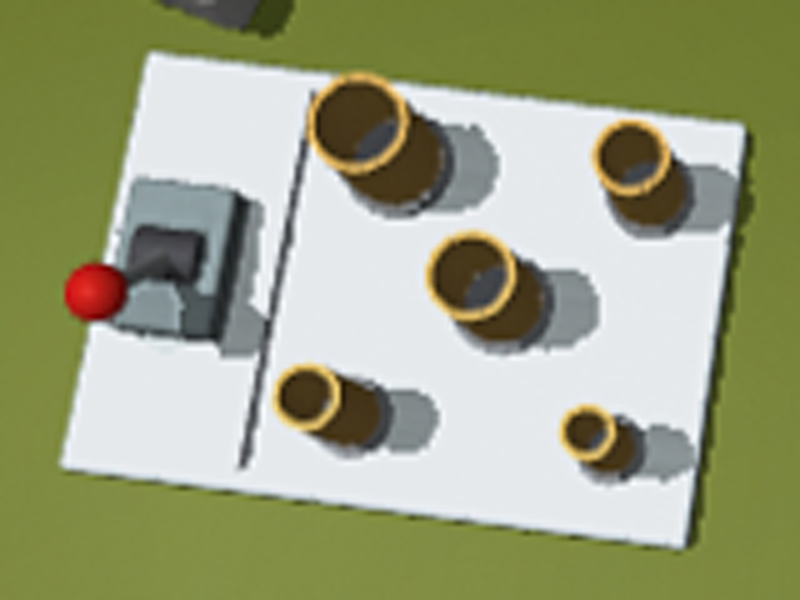

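View pics/bin_top.png

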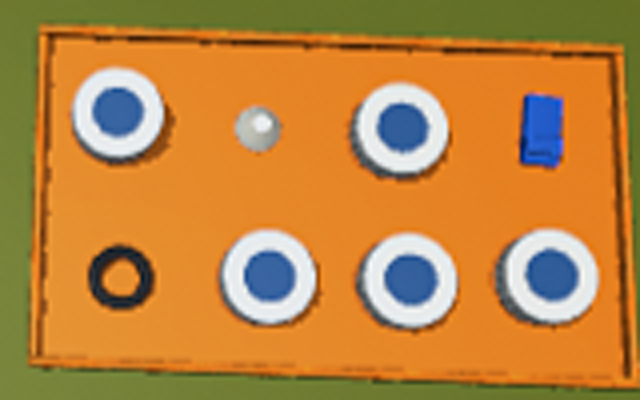

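The crops confirm five grey caps in the bin. Going by rim size, the tubes are stand_1=24, stand_2=29, stand_3=34, stand_4=44 and stand_5=39. The lever leans toward the robot. I'll push the valve first.

```bash
cat >> h.py <<'E'
def Rtool(tx):
    tx=np.array([tx[0],tx[1],0.]);tx/=np.linalg.norm(tx);z=np.array([0,0,-1.]);return np.c_[tx,np.cross(z,tx),z]
yaw=np.deg2rad(79.05-90)
RX=np.array([np.cos(yaw),np.sin(yaw),0]);RY=np.array([-np.sin(yaw),np.cos(yaw),0])
E
python3 - <<'E'
from workcell import *
from h import *
O=np.array([546.,178,0])
R=Rtool(RY); clamp()
P=lambda x,y,z:O+x*RX+y*RY+np.array([0,0,z])
movep(P(-100,150,150),R); movel(P(-100,150,95),max_speed=100)
s=read_state();print(s['time'],s['ft_force'],s['eef_pos'])
print(movel(P(20,150,97),max_speed=60,guard=12),read_state()['eef_pos']-P(0,150,0))
s=read_state();print(s['time'],s['ft_force'])
c=camera('side');cv2.imwrite('pics/v_side.png',cv2.resize(c['image'][60:240,180:420],None,fx=3.3,fy=3.3))
E
```

```text
2.825 [-0.29513057 -0.35270602 -0.58499224] [476.41829701 344.59982479  95.38049174]
False [19.47176799 -3.66533589 97.05994332]
4.975 [1.30254732 0.39810929 0.38754143]
```

View pics/v_side.png

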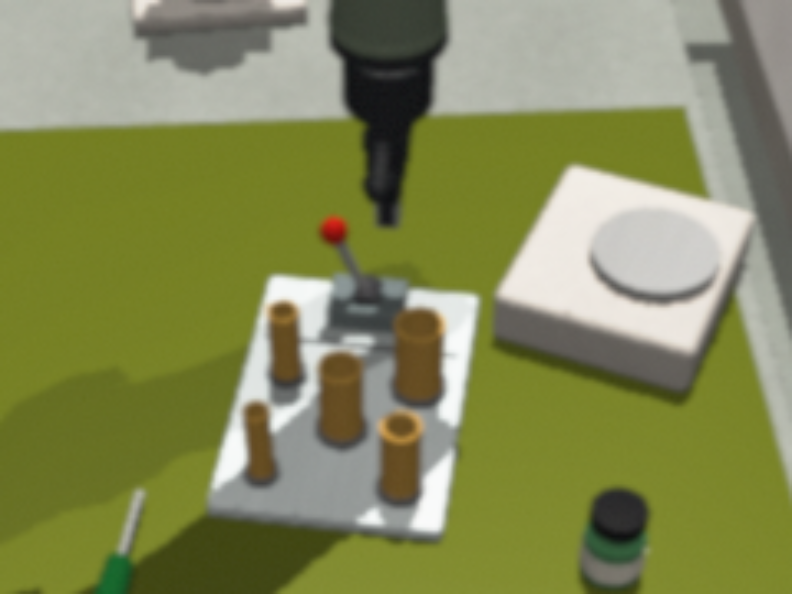

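```bash
python3 - <<'E'
from workcell import *
from h import *
def red(c):
    H=hsv(c);m=((H[...,0]<6)|(H[...,0]>174))&(H[...,1]>150)&(H[...,2]>80)
    return [(a,ce) for a,ce,_ in blobs(m,10)]
def tri(cs,uvs):
    A=np.zeros((3,3));b=np.zeros(3)
    for c,uv in zip(cs,uvs):
        o,d=rays(c,uv);d=d[0]/np.linalg.norm(d[0]);Q=np.eye(3)-np.outer(d,d);A+=Q;b+=Q@o
    return np.linalg.solve(A,b)
t0=pickle.load(open('top0.pkl','rb'));s0=pickle.load(open('side0.pkl','rb'))
p=tri([t0,s0],[red(t0)[0][1],red(s0)[0][1]]);print(p)
O=np.array([546,178,0.]);print((p-O)@RX,(p-O)@RY)
t=camera('top');s=camera('side');print(red(t),red(s))
cv2.imwrite('pics/v_top.png',cv2.resize(t['image'][150:300,80:280],None,fx=4,fy=4))
E
```

```text
[545.35099067 336.26880439 113.26950269]
-30.700715098571607 155.26397440617512
[(np.int32(104), array([118.49038462, 237.95192308])), (np.int32(295), array([367.81016949, 321.69830508])), (np.int32(311), array([423.81993569, 326.44694534]))] [(np.int32(30), array([280.76666667, 129.53333333])), (np.int32(224), array([201.70535714, 306.13392857])), (np.int32(273), array([189.28937729, 354.95238095]))]
```

View pics/v_top.png

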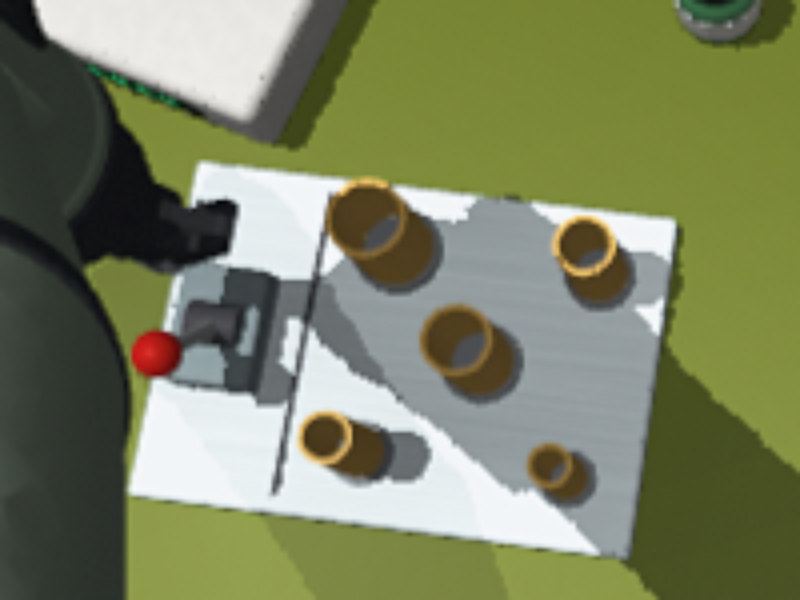

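```bash
python3 - <<'E'
from workcell import *
from h import *
t=camera('top');s=camera('side');e=read_state()
print(e['eef_pos'],e['finger_gap'],e['tool_rot'].round(3).tolist())
O=np.array([546,178,0.])
for n,c in (('t',t),('s',s)):
    print(n,project(c,e['eef_pos']),project(c,O+[0,0,95]),project(c,O+150*RY+np.array([0,0,37])))
E
```

```text
[594.05445096 321.54749581  97.02897696] 0.34239856740712415 [[0.19, 0.982, -0.0], [0.982, -0.19, 0.0], [0.0, -0.0, -1.0]]
t (np.float64(128.38178683744965), np.float64(215.78926514568852)) (np.float64(195.83247363958543), np.float64(233.49575226339118)) (np.float64(135.81336266824155), np.float64(230.0007942562808))
s (np.float64(297.0603541753266), np.float64(136.47888595141063)) (np.float64(282.20875077434386), np.float64(172.31284361854733)) (np.float64(290.54436254447137), np.float64(150.8717542104124))
```

```bash
python3 - <<'E'
from workcell import *
from h import *
t=camera('top');s=camera('side')
e=read_state()['eef_pos']
for n,c in (('t',t),('s',s)):
    u,v=map(int,project(c,e)); I=c['image'][v-40:v+40,u-50:u+50].copy(); I=cv2.resize(I,None,fx=7,fy=7,interpolation=cv2.INTER_NEAREST)
    cv2.circle(I,(350,280),5,(255,0,255),2); cv2.imwrite(f'pics/tip_{n}.png',I)
    P=cloud(c); print(n, P[v-14:v+6:2,u+(10 if n=='t' else 0)].round(0).tolist())
E
```

```text
t [[590.0, 260.0, 222.0], [587.0, 261.0, 220.0], [584.0, 262.0, 218.0], [580.0, 262.0, 216.0], [576.0, 262.0, 216.0], [624.0, 327.0, 17.0], [620.0, 329.0, 12.0], [615.0, 328.0, 14.0], [604.0, 319.0, 41.0], [600.0, 320.0, 37.0]]
s [[593.0, 306.0, 165.0], [593.0, 310.0, 154.0], [593.0, 309.0, 147.0], [593.0, 308.0, 140.0], [601.0, 461.0, 2.0], [600.0, 449.0, 4.0], [600.0, 443.0, 1.0], [600.0, 438.0, -3.0], [599.0, 422.0, 2.0], [599.0, 412.0, 3.0]]
```

View pics/tip_t.png

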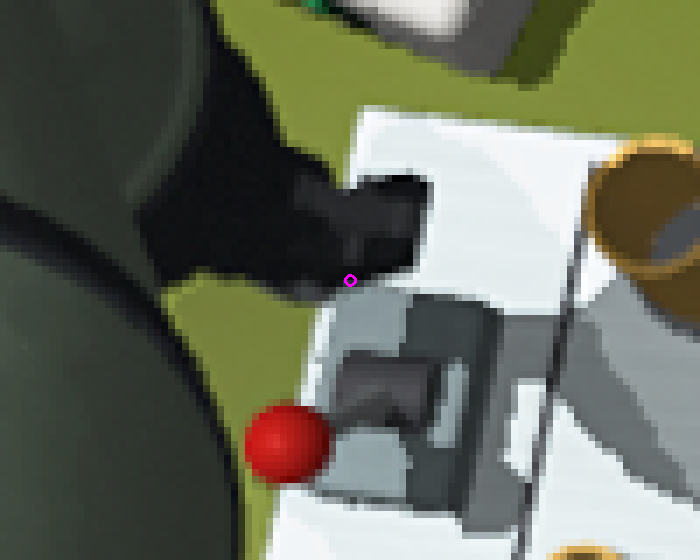

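View pics/tip_s.png

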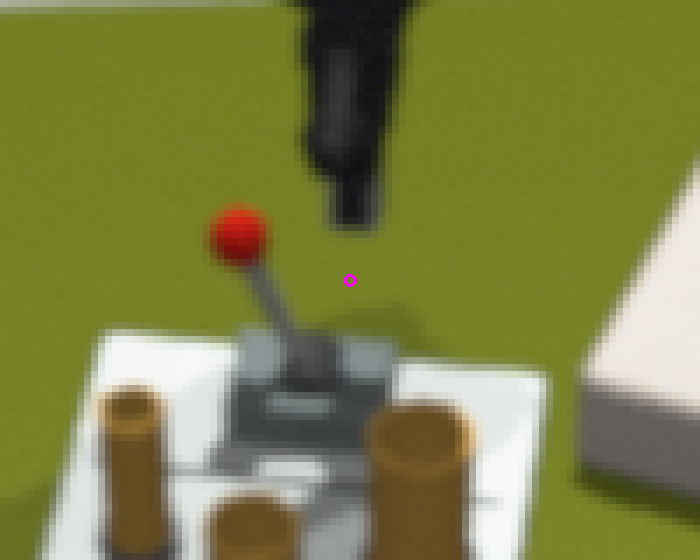

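```bash
python3 - <<'E'
from workcell import *
from h import *
e=read_state()['eef_pos']
for n in ('top','side'):
    c=camera(n);P=cloud(c);H=hsv(c)
    m=(abs(P[...,0]-e[0])<50)&(abs(P[...,1]-e[1])<50)&(P[...,2]>85)&(P[...,2]<230)&(H[...,2]<90)
    q=P[m];print(n,len(q))
    for z in range(90,230,10):
        s=q[(q[:,2]>=z)&(q[:,2]<z+10)]
        if len(s): print(z,len(s),s.min(0).round(0),s.max(0).round(0))
c=camera('wrist');cv2.imwrite('pics/v_wrist.png',c['image'])
q=read_state();print(q['qpos'],q['joint_efforts'].round(1) if hasattr(q['joint_efforts'],'round') else '')
E
```

```text
top 211
90 2 [553. 330.  91.] [556. 333.  93.]
110 6 [545. 323. 111.] [551. 325. 116.]
130 3 [581. 317. 135.] [582. 325. 136.]
140 8 [580. 314. 140.] [584. 327. 149.]
150 9 [579. 315. 150.] [583. 327. 159.]
160 2 [582. 311. 161.] [582. 330. 163.]
170 10 [577. 307. 170.] [582. 336. 180.]
180 41 [573. 288. 180.] [589. 310. 189.]
190 22 [572. 287. 190.] [580. 314. 200.]
200 20 [571. 279. 201.] [581. 319. 210.]
210 43 [570. 273. 212.] [595. 308. 219.]
220 42 [569. 272. 220.] [587. 315. 230.]
side 170
90 4 [550. 328.  92.] [556. 335.  98.]
100 1 [553. 326. 101.] [553. 326. 101.]
130 6 [588. 311. 133.] [602. 317. 139.]
140 21 [585. 306. 141.] [602. 318. 150.]
150 13 [585. 306. 152.] [602. 316. 159.]
160 8 [585. 306. 160.] [602. 312. 165.]
170 8 [578. 292. 173.] [605. 326. 180.]
180 12 [581. 284. 182.] [602. 311. 186.]
190 19 [575. 277. 190.] [611. 325. 200.]
200 24 [576. 273. 200.] [611. 326. 209.]
210 20 [574. 274. 211.] [606. 309. 219.]
220 34 [574. 272. 220.] [613. 328. 230.]
[-0.55730739  0.70989682 -0.04212971  1.53740384  0.03519644  0.89500945
  0.76839783] [  -0.  -106.7    2.4  -33.9    0.     0.    -0. ]
```

View pics/v_wrist.png

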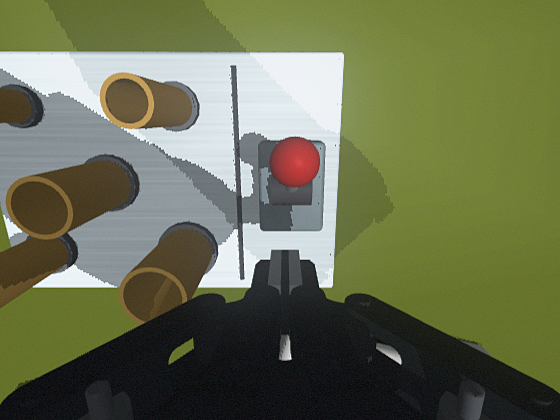

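```bash
python3 - <<'E'
from workcell import *
from h import *
c=camera('wrist');P=cloud(c);np.set_printoptions(suppress=True)
print('plate',P[80,300],P[100,220],P[270,230]);print('ball',P[160,295],'mat',P[60,450])
for v in range(248,300,6): print(v,P[v,276].round(1),P[v,294].round(1))
e=read_state();print(e['eef_pos'],project(c,e['eef_pos']))
E
```

```text
plate [497.63308448 352.16632027  14.82693565] [499.97384835 288.117336    14.03160284] [643.8949686  261.11355834  14.75672689]
ball [543.02093508 336.2785613  124.41025839] mat [504.43242527 472.43272637   2.08275961]
248 [630.3 306.6  15.6] [633.3 322.4  15.8]
254 [581.4 319.8 141.1] [583.3 327.9 140.4]
260 [581.7 319.9 147. ] [583.6 327.6 146.2]
266 [581.5 320.1 153.3] [583.6 327.5 151.9]
272 [581.5 320.2 158.8] [583.3 327.3 158. ]
278 [581.8 320.3 163.2] [583.2 327.2 163.1]
284 [582.  320.4 167.5] [583.  327.1 168. ]
290 [580.6 320.8 174.3] [582.  327.1 174. ]
296 [580.9 320.9 177.8] [581.7 327.  178.5]
[594.13473585 321.47468753  96.99908686] (np.float64(284.75094692828986), np.float64(242.3850785036222))
```

Both fixed cameras and the wrist camera agree that the real fingertips end about 36 mm above the reported TCP, so the finger passed over the ball. I'll measure the tip offset with the gripper open as well, then correct for it.

```bash
python3 - <<'E'
from workcell import *
from h import *
np.set_printoptions(suppress=True)
c=pickle.load(open('wrist0.pkl','rb'));P=cloud(c)
e=np.array([256.91,569.33,197.71]);R=Rtool([.4112,.9115])
for u in (150,170,180,186,190,380,384,390,400,410):
    col=P[200:420,u]; T=(col-e)@R
    i=[k for k in range(len(T)) if T[k,2]<150 and T[k,2]>-150 and col[k,2]>120]
    if i: print(u,200+i[0],T[i[0]].round(1),T[i[0]+8].round(1),T[min(i[0]+25,219)].round(1))
c=camera('wrist');P=cloud(c);s=read_state();T=(P-s['eef_pos'])@s['tool_rot']
m=(T[...,2]>-200)&(T[...,2]<10)&(abs(T[...,0])<60)&(abs(T[...,1])<60)&(P[...,2]>128)
for z in range(-60,-20,4):
    q=T[m&(T[...,2]>z)&(T[...,2]<=z+4)]
    if len(q):print(z,len(q),q.min(0).round(1),q.max(0).round(1))
E
```

```text
150 278 [-56.5  -7.7 -58.7] [-53.7  -7.8 -65.4] [-45.3 -12.2 -84.2]
170 264 [-49.5 -11.6 -53.5] [-46.7 -12.  -61.5] [-43.  -10.6 -72.4]
180 261 [-46.  -11.8 -50.9] [-43.4 -12.  -58.9] [-42.9  -6.  -62.2]
186 261 [-43.4 -11.8 -50.9] [-43.1  -8.8 -52.6] [-42.9  -2.1 -55.4]
190 264 [-43.   -8.6 -47.3] [-42.9  -5.2 -48.5] [-43.    2.4 -50.3]
380 262 [ 42.3 -10.5 -49.1] [ 42.3  -7.  -50. ] [ 42.5   0.5 -51.6]
384 261 [ 43.4 -11.8 -50.8] [ 42.8  -9.4 -53.7] [ 42.7  -2.5 -56. ]
390 261 [ 46.1 -11.7 -50.6] [ 43.8 -11.5 -57.9] [ 42.5  -6.6 -63.2]
400 265 [ 49.  -11.8 -54.8] [ 46.4 -11.9 -62.3] [ 42.4 -11.  -73.8]
410 272 [ 54.2  -7.9 -53.6] [ 48.1 -12.  -68.2] [ 43.8 -11.7 -79.6]
-60 278 [-13.7 -12.4 -60. ] [ 13.4  -7.  -56. ]
-56 270 [-13.8 -12.5 -56. ] [ 13.4  -7.  -52. ]
-52 247 [-13.7 -12.6 -52. ] [ 13.5  -7.2 -48. ]
-48 212 [-13.6 -12.8 -48. ] [ 13.4  -7.2 -44. ]
-44 182 [-12.9 -12.5 -44. ] [ 12.6  -7.1 -40. ]
-40 68 [-11.8 -12.5 -40. ] [  9.2  -7.3 -36.7]
```

Tips sit at tool z = −37 shut and −50 open. That gap matches the 13 mm swing, so the TCP is simply off by 37 mm. I'll redo the valve push with the correction.

```bash
echo "D=37.
O=np.array([546.,178,0])
def PR(x,y,z): return O+x*RX+y*RY+np.array([0,0,z-D])   # z = fingertip (shut) height" >> h.py
python3 - <<'E'
from workcell import *
from h import *
movel(PR(20,154,155));movel(PR(-85,154,155),max_speed=200);movel(PR(-85,154,98),max_speed=150)
print(movel(PR(30,154,98),max_speed=70,guard=15))
s=read_state();print(s['time'],s['ft_force'],(s['eef_pos']-PR(0,150,98))@RX)
c=camera('side');cv2.imwrite('pics/v_side2.png',cv2.resize(c['image'][60:240,180:420],None,fx=3.3,fy=3.3))
E
```

```text
True
8.375 [-5.4802717   1.64319561  3.21500171] 14.427599006473297
```

View pics/v_side2.png

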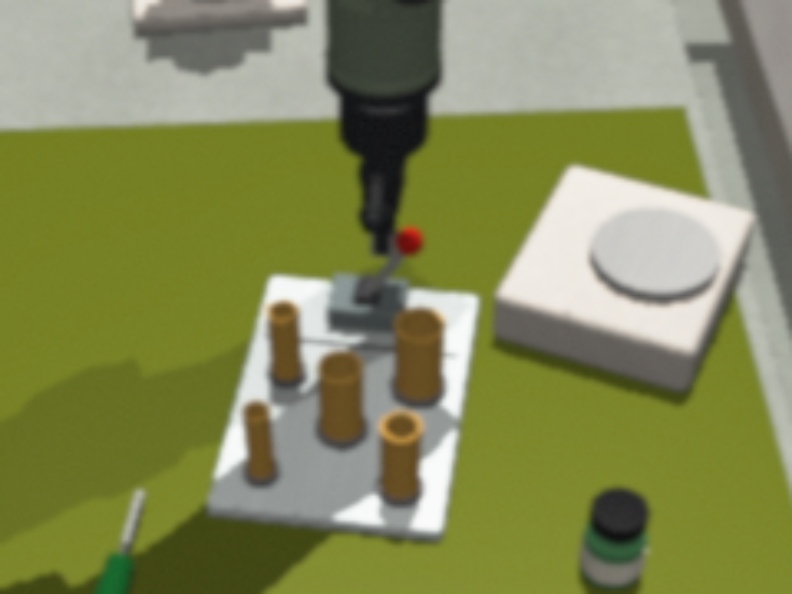

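```bash
python3 - <<'E'
from workcell import *
from h import *
movel(PR(-30,154,105),max_speed=200);movel(PR(-30,140,250),max_speed=300)
movep(PR(75,10,260),Rtool(RY));
c=camera('wrist');pickle.dump(c,open('w1.pkl','wb'));cv2.imwrite('pics/w1.png',c['image'])
c=camera('top');pickle.dump(c,open('t1.pkl','wb'));c=camera('side');pickle.dump(c,open('s1.pkl','wb'))
print(read_state()['time'])
E
```

```text
10.2917
```

View pics/w1.png

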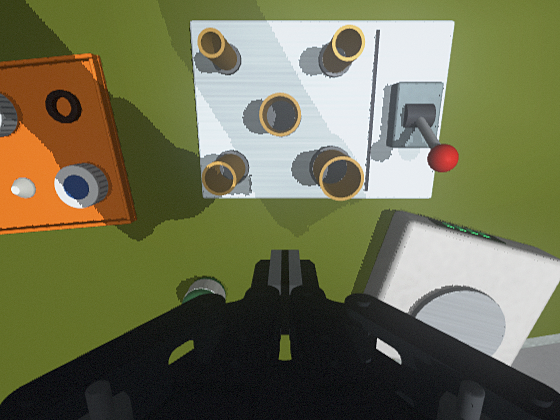

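```bash
python3 - <<'E'
from h import *
for n in ('w1','t1','s1'):
    c=pickle.load(open(n+'.pkl','rb'));H=hsv(c);P=cloud(c)
    m=(H[...,0]>12)&(H[...,0]<28)&(H[...,1]>90)&(H[...,2]>150)
    print(n)
    for a,ce,mm in blobs(cv2.dilate(m.astype(np.uint8),np.ones((2,2)))>0,12):
        v,u=np.nonzero(mm&m);q=onplane(c,np.c_[u,v],95)
        if len(q)<12 or abs(q[:,0].mean()-550)>130 or abs(q[:,1].mean()-180)>120: continue
        ctr,r=circ(q[:,:2])
        for _ in range(5):
            k=abs(np.hypot(*(q[:,:2]-ctr).T)-r)<2.5
            if k.sum()<8: break
            ctr,r=circ(q[k,:2])
        d=ctr-O[:2];print(len(q),k.sum(),ce.round(0),ctr.round(1),'OD~',(2*r+3).round(1),'rack',(d@RX[:2]).round(1),(d@RY[:2]).round(1))
E
```

```text
w1
345 345 [348.  43.] [498.4 253.5] OD~ 28.8 rack -61.1 65.1
280 280 [211.  43.] [475.3 135.6] OD~ 24.1 rack -61.3 -55.1
379 379 [280. 115.] [545.8 183.1] OD~ 38.8 rack -1.2 5.0
386 386 [341. 178.] [616.2 230.5] OD~ 44.0 rack 58.9 64.9
145 145 [225. 170.] [592.7 113. ] OD~ 33.0 rack 58.2 -54.9
t1
s1
19 18 [266. 155.] [499.9 252.7] OD~ 24.9 rack -59.4 64.6
13 12 [258. 185.] [476.9 135.1] OD~ 20.7 rack -59.7 -55.2
```

```bash
python3 - <<'E'
from h import *
for n in ('top0','side0'):
    c=pickle.load(open(n+'.pkl','rb'));H=hsv(c)
    for th in (110,130):
        m=(H[...,0]>10)&(H[...,0]<28)&(H[...,1]>90)&(H[...,2]>th);print(n,th)
        for a,ce,mm in blobs(m,12):
            v,u=np.nonzero(mm);q=onplane(c,np.c_[u,v],95)
            if abs(q[:,0].mean()-550)>130 or abs(q[:,1].mean()-180)>120: continue
            ctr,r=circ(q[:,:2])
            for _ in range(5):
                k=abs(np.hypot(*(q[:,:2]-ctr).T)-r)<2.5
                if k.sum()<8: break
                ctr,r=circ(q[k,:2])
            d=ctr-O[:2];print(len(q),k.sum(),'OD~',(2*r+3).round(1),'rack',(d@RX[:2]).round(1),(d@RY[:2]).round(1))
E
```

```text
top0 110
123 118 OD~ 43.6 rack 57.4 64.2
78 76 OD~ 33.3 rack 56.7 -55.7
94 94 OD~ 38.0 rack -3.1 4.3
65 64 OD~ 28.1 rack -62.5 64.1
53 52 OD~ 23.3 rack -63.0 -55.7
top0 130
109 108 OD~ 43.6 rack 57.5 64.5
68 68 OD~ 33.4 rack 57.0 -55.6
83 83 OD~ 38.1 rack -2.9 4.5
56 56 OD~ 28.2 rack -62.3 64.3
47 47 OD~ 23.2 rack -62.6 -55.4
side0 110
44 26 OD~ 25.8 rack -59.2 62.9
86 49 OD~ 41.7 rack 58.6 63.7
64 43 OD~ 35.7 rack 0.1 4.0
38 23 OD~ 20.0 rack -59.1 -57.1
69 43 OD~ 31.1 rack 61.1 -55.3
side0 130
28 21 OD~ 25.3 rack -59.2 63.8
61 46 OD~ 42.0 rack 58.7 64.0
51 37 OD~ 35.5 rack -0.0 4.5
27 19 OD~ 21.1 rack -59.8 -55.4
55 38 OD~ 31.4 rack 60.7 -54.9
```

Rack and tube sizes are clear now, and the valve sits at its stop. In the wrist image the tubes are at (211,43)=24, (348,43)=29, (225,170)=34, (280,115)=39 and (341,178)=44. I'll pick the first cap.

```bash
cat >> h.py <<'E'
O=O-1.4*RX+4.7*RY
STAND={24:(-60,-60),29:(-60,60),34:(60,-60),44:(60,60),39:(0,0)}
RT=Rtool(RX)
def tip(p,z): return np.array([p[0],p[1],z-D])
def nearest_cap(c,xy,z=33,r=45):
    b=[(a,ce,p) for a,ce,p in bluediscs(c,z) if np.hypot(*(p[:2]-xy))<r]
    return min(b,key=lambda t:np.hypot(*(t[2][:2]-xy))) if b else None
E
python3 - <<'E'
from workcell import *
from h import *
for t in (RT,Rtool(-RX)):
    for p in ((479,-148,100),(470,-306,8),(580,-70,8),(475,135,85),(617,230,85)):
        q=inverse_kinematics(tip(p,p[2]),t);print(p,None if q is None else np.round(q,2))
b=[p for _,_,p in bluediscs(camera('top'))];print(np.round(b,0).tolist())
E
```

```text
(479, -148, 100) [-0.05  0.56  0.3   2.05 -0.29  0.58  0.27]
(470, -306, 8) [ 0.27  0.79  0.29  1.92 -0.44  0.5   0.67]
(580, -70, 8) [-0.14  0.8   0.23  1.85 -0.34  0.53  0.12]
(475, 135, 85) [-0.59  0.57  0.26  2.07 -0.28  0.53 -0.32]
(617, 230, 85) [-0.63  0.77  0.3   1.63 -0.29  0.78 -0.4 ]
(479, -148, 100) [ 0.93  0.77 -1.07  2.    0.87  0.93  2.34]
(470, -306, 8) [ 1.26  1.19 -1.28  1.86  1.27  1.2   2.46]
(580, -70, 8) [ 0.7   1.06 -1.08  1.81  1.12  1.03  2.11]
(475, 135, 85) [-0.14  0.57 -0.34  2.05  0.33  0.58  2.24]
(617, 230, 85) [-0.22  0.77 -0.36  1.6   0.34  0.83  2.24]
[[578.0, -71.0, 33.0], [550.0, -313.0, 33.0], [558.0, -234.0, 33.0], [478.0, -148.0, 33.0], [468.0, -307.0, 33.0], [471.0, -228.0, 33.0], [338.0, -181.0, 33.0], [320.0, -303.0, 33.0]]
```

```bash
python3 - <<'E'
from workcell import *
from h import *
open_gripper()
movep(tip((479,-148),150),RT)
c=camera('wrist');cv2.imwrite('pics/p1.png',c['image'])
for a,ce,p in bluediscs(c): print(a,ce.round(0),p.round(1))
s=read_state();print(s['time'],s['eef_pos'])
E
```

```text
869 [397.  87.] [581.6 -70.5  33. ]
38 [273. 215.] [ 468.  -153.3   33. ]
697 [141. 268.] [ 341.  -180.2   33. ]
59 [375. 281.] [ 547.2 -232.3   33. ]
66 [290. 300.] [ 467.3 -236.8   33. ]
458 [379. 343.] [ 544.  -299.9   33. ]
131 [303. 354.] [ 468.4 -298.5   33. ]
12.55 [ 479.92301398 -147.06145905  113.16853869]
```

View pics/p1.png

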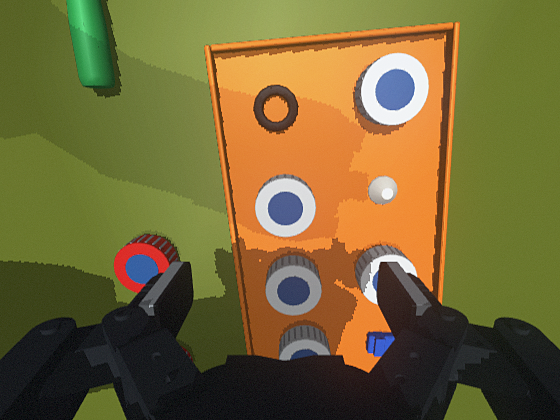

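```bash
cat >> h.py <<'E'
def bluediscs(c,z=33):
    H=hsv(c);m=((H[...,0]>102)&(H[...,0]<128)&(H[...,1]>75)&(H[...,2]>40)).astype(np.uint8)
    m=cv2.morphologyEx(m,cv2.MORPH_CLOSE,np.ones((3,3)))
    out=[]
    for a,ce,mm in blobs(m,20):
        cnt=max(cv2.findContours(mm.astype(np.uint8),0,cv2.CHAIN_APPROX_NONE)[0],key=len)
        hull=cv2.convexHull(cnt);M=cv2.moments(hull)
        if M['m00']<15: continue
        ce=np.array([M['m10'],M['m01']])/M['m00'];out.append((a,ce,onplane(c,ce,z)[0]))
    return out
E
python3 - <<'E'
from workcell import *
from h import *
c=camera('wrist')
for a,ce,p in bluediscs(c): print(a,ce.round(0),p.round(1))
E
```

```text
1249 [395.  89.] [579.7 -71.5  33. ]
912 [285. 208.] [ 479.2 -148.8   33. ]
708 [141. 269.] [ 341.1 -180.3   33. ]
65 [375. 281.] [ 547.2 -232.4   33. ]
715 [293. 291.] [ 471.8 -228.1   33. ]
507 [379. 343.] [ 543.6 -299.6   33. ]
152 [303. 354.] [ 468.2 -298.7   33. ]
```

```bash
python3 - <<'E'
from workcell import *
from h import *
p=(479.3,-148.5)
print(movel(tip(p,30),RT,max_speed=150,guard=15), movel(tip(p,7),max_speed=60,guard=15))
s=read_state();print(s['time'],s['eef_pos'],s['ft_force'])
clamp();s=read_state();print(s['time'],s['finger_gap'],s['eef_pos'],s['ft_force'])
movel(tip(p,60),max_speed=100)
s=read_state();print(s['time'],s['finger_gap'],s['ft_force'])
c=camera('wrist');cv2.imwrite('pics/p2.png',c['image']);P=cloud(c)
T=(P-s['eef_pos'])@s['tool_rot'];H=hsv(c)
m=(H[...,0]>102)&(H[...,0]<128)&(H[...,1]>75)&(T[...,2]<-20)
print(m.sum(),np.median(T[m],0))
E
```

```text
False True
13.95 [ 479.6994842  -148.3904296   -28.99294884] [-1.00101524  0.74062439 24.89522387]
14.3917 49.945439702805665 [ 479.34520442 -148.29354766  -28.93490643] [-2.60629846  1.16557145 10.00520485]
15.0583 50.31454261652346 [ 0.55192678 -0.86735677 -0.56260092]
6043 [ -4.56194572  -3.53518232 -63.24544548]
```

View pics/p2.png

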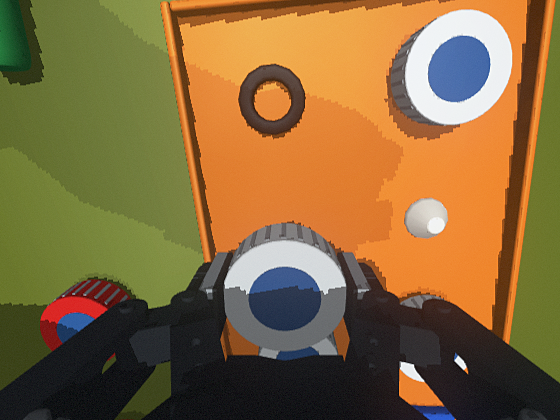

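```bash
cat >> h.py <<'E'
def over(s): x,y=STAND[s];return (O+x*RX+y*RY)[:2]
def held(c,st):
    P=cloud(c);T=(P-st['eef_pos'])@st['tool_rot'];H=hsv(c)
    m=(H[...,0]>102)&(H[...,0]<128)&(H[...,1]>75)&(abs(T[...,0])<22)&(abs(T[...,1])<22)&(abs(T[...,2]+62)<12)
    q=T[m];return (m.sum(),np.median(q,0),(q.min(0)+q.max(0))/2) if m.sum() else None
E
cat > act.py <<'E'
from workcell import *
from h import *
def test(s,k,down=20,v=35,guard=12,hop=128):
    """k = cap mid minus zt. returns height of cap mid over home"""
    z0=95-k
    e=read_state()['eef_pos'];zt=e[2]+D
    if zt<hop-5: movel(tip(e[:2],hop),max_speed=250)
    p=over(s)
    if np.hypot(*(e[:2]-p))>200: movep(tip(p,hop),RT)
    else: movel(tip(p,hop),RT,max_speed=220)
    movel(tip(p,z0+18),max_speed=150)
    f0=read_state()['ft_force'].copy()
    g=movel(tip(p,z0-2),max_speed=v,guard=guard)
    st=read_state();h=st['eef_pos'][2]+D-z0
    print('tube',s,'stopped',g,'height over home %.1f'%h,'df',(st['ft_force']-f0).round(1),'dxy',(st['eef_pos'][:2]-p).round(1),'gap %.1f'%st['finger_gap'],'t %.1f'%st['time'])
    return h
E
python3 - <<'E'
from act import *
st=read_state();print(held(camera('wrist'),st))
h=test(34,11)
print(held(camera('wrist'),read_state()))
E
```

```text
(np.int64(3607), array([ -0.94082276,   0.14991386, -62.7081429 ]), array([ -0.78802908,   0.56136121, -62.52299901]))
tube 34 stopped True height over home 14.0 df [-3.1 -1.5 13.5] dxy [ 0.8 -0.1] gap 50.1 t 17.3
(np.int64(3621), array([ -0.92779378,   0.11636297, -62.73224534]), array([ -0.75909006,   0.71970314, -62.74085452]))
```

```bash
python3 - <<'E'
from act import *
h=test(39,11)
if h>11: h=test(44,11)
elif h>4: print('unexpected')
print(held(camera('wrist'),read_state()))
E
```

```text
tube 39 stopped True height over home 11.3 df [-0.1  1.8  5.9] dxy [1.3 0.6] gap 50.7 t 18.9
tube 44 stopped True height over home 0.1 df [-3.  1. 11.] dxy [0.1 0.2] gap 50.4 t 20.5
(np.int64(3617), array([ -0.93544916,   0.26402754, -62.71242852]), array([ -0.70541858,   0.83591815, -62.72817374]))
```

```bash
cat >> act.py <<'E'
def release():
    open_gripper();e=read_state()['eef_pos'];movel(tip(e[:2],150),max_speed=250)
def bincaps():
    c=camera('top');b=bluediscs(c,33)
    return [(ce,p) for a,ce,p in b if p[0]>400 and p[1]<0]
def pick(xy,zt=11):
    movep(tip(xy,150),RT);wait(0.15)
    c=camera('wrist');n=nearest_cap(c,np.array(xy));print('wrist sees',n[0],n[1].round(0),n[2].round(1),'top',np.round(xy,1))
    p=n[2][:2]
    if np.hypot(*(p-xy))>6: print('DISAGREE');return None
    g1=movel(tip(p,40),RT,max_speed=220,guard=15);g2=movel(tip(p,zt),max_speed=60,guard=15)
    z=read_state()['eef_pos'][2]+D
    clamp();s=read_state();print('desc',g1,g2,'zt %.1f'%z,'gap %.1f'%s['finger_gap'],'f',s['ft_force'].round(1))
    movel(tip(p,70),max_speed=200)
    s=read_state();print('held',held(camera('wrist'),s)[1:],'gap %.1f t %.1f'%(s['finger_gap'],s['time']))
    return 19-z
E
python3 - <<'E'
from act import *
release()
c=camera('wrist');cv2.imwrite('pics/r1.png',c['image'])
for a,ce,p in bluediscs(c,109): print(a,ce.round(0),p.round(1),cloud(c)[int(ce[1]),int(ce[0])].round(1))
print(over(44))
for ce,p in bincaps(): print(ce.round(0),p.round(1))
t=camera('top');cv2.imwrite('pics/t2.png',t['image'])
E
```

```text
1693 [285. 239.] [615.1 230.1 109. ] [614.8 230.5 109.4]
[615.82300192 230.39082365]
[309. 217.] [577.9 -71.5  33. ]
[389. 218.] [ 563.4 -255.8   33. ]
[415. 222.] [ 550.1 -313.2   33. ]
[418. 258.] [ 467.8 -307.4   33. ]
[382. 259.] [ 470.5 -227.7   33. ]
```

View pics/t2.png

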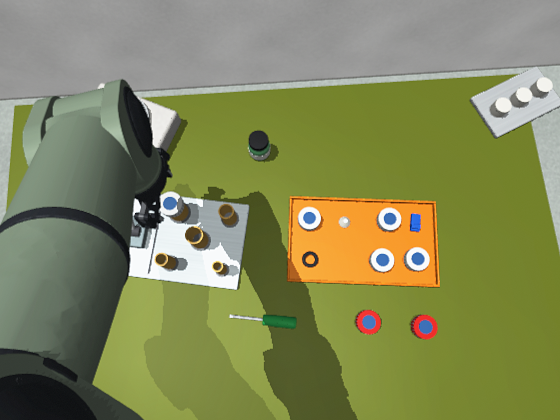

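View pics/r1.png

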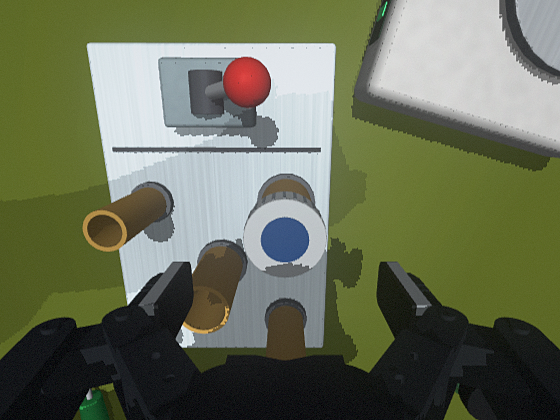

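Top (172,203) and wrist (285,239) show the first cap home on the 44 tube, with its top at z=109.4. The knock moved one bin cap from (380,222) to (389,218), so I'm using fresh positions. Next cap.

```bash
cat >> act.py <<'E'
def solve(xy,sizes):
    k=pick(xy)
    if k is None or not 45<read_state()['finger_gap']<56: print('pick bad');return
    sizes=sorted(sizes)
    while sizes:
        s=34 if 34 in sizes else sizes[len(sizes)//2]
        h=test(s,k)
        if h<2: print('HOME',s);break
        if 6<h<9.8: sizes=[x for x in sizes if x<s]
        elif h>=10.5: sizes=[x for x in sizes if x>s]
        else: print('ambiguous');return
        print('left',sizes)
    else: print('none');return
    print('held',held(camera('wrist'),read_state())[1]);release()
    c=camera('wrist');n=nearest_cap(c,over(s),109,20);print('rel',n[2].round(1),cloud(c)[int(n[1][1]),int(n[1][0])].round(1),'want',over(s).round(1),'gapt',read_state()['time'])
    for ce,p in bincaps(): print('bin',ce.round(0),p.round(1))
E
python3 - <<'E'
from act import *
solve((471.5,-227.6),[24,29,34,39])
E
```

```text
wrist sees 907 [286. 207.] [ 471.8 -227.9   33. ] top [ 471.5 -227.6]
desc False False zt 10.9 gap 50.5 f [-1.8  0.5 11. ]
held (array([ -0.93492146,  -0.48354204, -59.12310478]), array([ -0.8658488 ,   0.08306185, -59.30755382])) gap 50.2 t 25.7
tube 34 stopped True height over home 8.8 df [-2.9  1.1 12.8] dxy [0.6 0. ] gap 50.2 t 28.2
left [24, 29]
tube 29 stopped True height over home 8.1 df [1.2 2.5 7.1] dxy [0.7 0.4] gap 49.9 t 30.1
left [24]
tube 24 stopped True height over home -0.0 df [-2.8  0.2 16.2] dxy [0.  0.2] gap 50.2 t 31.9
HOME 24
held [ -0.94754977  -0.26367164 -59.97815707]
rel [474.5 135.4 109. ] [474.1 135.7 109.4] want [475.2 135.4] gapt 32.8333
bin [309. 217.] [577.9 -71.5  33. ]
bin [389. 218.] [ 563.4 -255.8   33. ]
bin [415. 222.] [ 550.1 -313.2   33. ]
bin [418. 258.] [ 467.9 -307.3   33. ]
```

```bash
python3 - <<'E'
from act import *
solve((470,-306.8),[29,34,39])
E
```

```text
wrist sees 909 [284. 208.] [ 469.  -307.4   33. ] top [ 470.  -306.8]
desc False False zt 10.9 gap 50.0 f [-2.2  1.4  9.5]
held (array([ -0.91763101,  -0.46362622, -59.1583895 ]), array([ -0.889712  ,   0.20539017, -59.03608993])) gap 50.2 t 36.9
tube 34 stopped True height over home 11.6 df [0.6 1.1 8.8] dxy [1.1 0. ] gap 50.4 t 39.6
left [39]
tube 39 stopped True height over home 0.7 df [-2.2  0.3 10.4] dxy [-0.   0.1] gap 50.2 t 41.2
HOME 39
held [ -0.96387239  -0.3318931  -59.22058342]
rel [544.6 183.  109. ] [544.5 183.7 109.3] want [545.5 182.9] gapt 42.1333
bin [309. 217.] [577.9 -71.5  33. ]
bin [389. 218.] [ 563.4 -255.8   33. ]
bin [415. 222.] [ 550.1 -313.2   33. ]
```

```bash
python3 - <<'E'
from act import *
solve((579,-71.2),[29,34])
E
```

```text
wrist sees 910 [286. 209.] [579.3 -71.8  33. ] top [579.  -71.2]
desc False False zt 10.9 gap 50.3 f [-2.7  0.5 10.4]
held (array([ -0.94842495,  -0.42151551, -59.10457693]), array([-8.42027852e-01,  1.18791441e-02, -5.92246574e+01])) gap 50.1 t 45.5
tube 34 stopped True height over home 8.6 df [-4.8 -0.2 14.1] dxy [0.6 0. ] gap 50.3 t 47.7
left [29]
tube 29 stopped True height over home 0.7 df [-0.8  0.2 11.7] dxy [-0.1  0.1] gap 50.2 t 49.7
HOME 29
held [ -0.94880915  -0.35098749 -59.1877765 ]
rel [497.1 253.3 109. ] [496.9 254.3 110. ] want [498.  253.2] gapt 50.625
bin [389. 218.] [ 563.4 -255.8   33. ]
bin [415. 222.] [ 550.1 -313.2   33. ]
```

```bash
python3 - <<'E'
from act import *
solve((565,-255.6),[34])
movep(PR(75,10,260),Rtool(RY));wait(.2)
c=camera('wrist');cv2.imwrite('pics/f_w.png',c['image']);P=cloud(c)
for s in STAND:
    n=nearest_cap(c,over(s),109,20)
    if n: print(s,n[2].round(1),np.median(P[int(n[1][1])-3:int(n[1][1])+4,int(n[1][0])-3:int(n[1][0])+4,2]).round(1))
movep(tip((450,0),300),RT)
for n in('top','side'):cv2.imwrite(f'pics/f_{n}.png',camera(n)['image'])
print(read_state()['time'])
E
```

```text
wrist sees 912 [285. 208.] [ 564.8 -256.2   33. ] top [ 565.  -255.6]
desc False False zt 10.9 gap 50.3 f [-2.5  1.1  8.7]
held (array([ -0.93155777,  -0.4054609 , -59.11535794]), array([-7.19819334e-01,  3.06052910e-02, -5.90923683e+01])) gap 50.1 t 54.9
tube 34 stopped True height over home 0.7 df [-2.7  0.1 10.9] dxy [-0.   0.1] gap 49.9 t 57.5
HOME 34
held [ -0.93700076  -0.39106783 -59.21100246]
rel [592.1 112.7 109. ] [592.  113.4 109.7] want [593.  112.6] gapt 58.4583
bin [415. 222.] [ 550.1 -313.2   33. ]
24 [474.  135.3 109. ] 109.9
29 [496.7 253.6 109. ] 109.9
34 [591.9 112.7 109. ] 109.7
44 [615.  230.1 109. ] nan
39 [544.3 183.1 109. ] 109.8
61.1917
```

View pics/f_w.png

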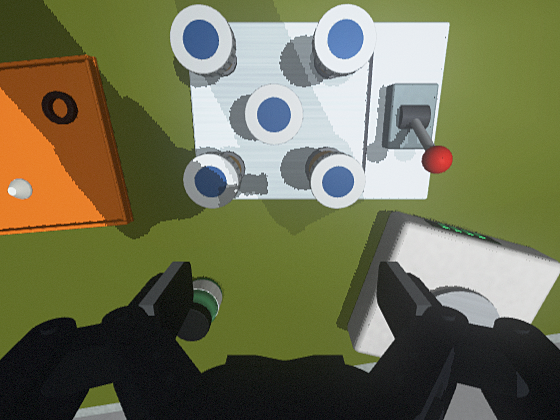

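View pics/f_side.png

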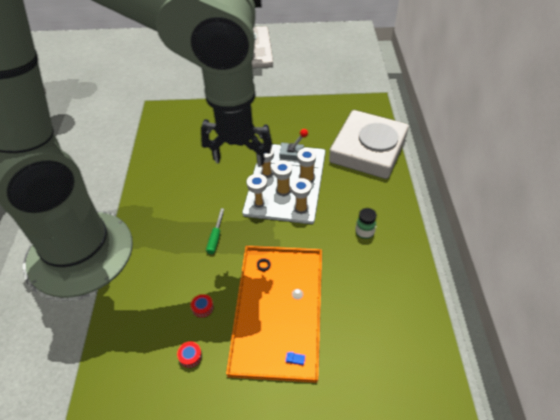

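All five look seated. Three of them stopped 0.7 mm above nominal, so I'll press each lightly with shut fingers. That also measures each cap's top by contact. I'll check the valve too.

```bash
python3 - <<'E'
from act import *
clamp();movep(tip(over(24),150),RT)
for s in (24,34,39,44,29):
    p=over(s);movel(tip(p,135),RT,max_speed=220);movel(tip(p,118),max_speed=100)
    g=movel(tip(p,104),max_speed=30,guard=14);e=read_state();print(s,g,'tip z %.1f'%(e['eef_pos'][2]+D),e['ft_force'].round(1))
    movel(tip(p,135),max_speed=200)
open_gripper()
movep(PR(75,10,260),Rtool(RY));wait(.2)
c=camera('wrist');cv2.imwrite('pics/g_w.png',c['image']);P=cloud(c)
for s in STAND:
    n=nearest_cap(c,over(s),109,20);print(s,n[2].round(1),np.nanmedian(P[int(n[1][1])-3:int(n[1][1])+4,int(n[1][0])-3:int(n[1][0])+4,2]).round(1))
movep(tip((450,0),300),RT);wait(.3)
t=camera('top');s=camera('side');cv2.imwrite('pics/g_top.png',t['image'])
def red(c):
    H=hsv(c);m=((H[...,0]<6)|(H[...,0]>174))&(H[...,1]>150)&(H[...,2]>80)
    return [(a,ce.round(1)) for a,ce,_ in blobs(m,10)]
print(red(t),red(s),red(c)); 
b=min(red(c),key=lambda x:abs(x[1][0]-436)+abs(x[1][1]-160))[1]
q=onplane(c,b,107)[0];print('ball rack',(q-O)@RX,(q-O)@RY)
print(read_state()['time'])
E
```

```text
24 True tip z 113.0 [-3.4  0.3 15.2]
34 True tip z 113.1 [-1.7  0.9 12.1]
39 True tip z 113.1 [-3.4 -0.9 14. ]
44 True tip z 113.1 [-1.7 -0.8  9.5]
29 True tip z 113.0 [-4.1 -1.6 14.6]
24 [473.9 135.2 109. ] 109.8
29 [496.7 253.7 109. ] 109.8
34 [591.9 112.6 109. ] 109.7
44 [615.  230.2 109. ] 109.6
39 [544.4 183.1 109. ] 109.9
[(np.int32(97), array([125.7, 207.1])), (np.int32(310), array([423.9, 326.5]))] [(np.int32(33), array([303.5, 132.6])), (np.int32(211), array([202. , 306.3])), (np.int32(284), array([189.2, 354.4]))] [(np.int32(480), array([439.5, 159.7]))]
ball rack 38.98827482545757 154.2418843475381
73.9833
```

View pics/g_top.png

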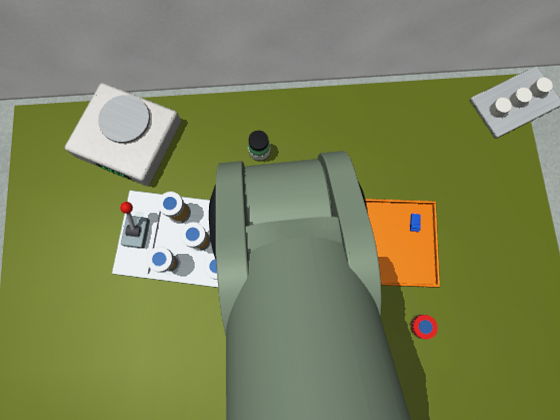

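```bash
python3 -c "
from workcell import *
print(finish_job(), read_state()['time'])"
```

```text
the job is handed in; nothing more can be done
the job is handed in; nothing more can be done
```

The valve is shut and all five caps are on their tubes. I handed the job in at about 74 s of the 210 s allowed.

**Valve:** I pushed the lever until it hit its stop. The red ball last measured 39 mm to the stand's +x, where about 38 mm is fully off. The first push missed: the real fingertips end about 37 mm short of the reported TCP, so they passed over the ball. I measured that offset with the cameras and corrected for it from then on.

**Caps:** I tried each cap on the tubes, using the stop height (about 8 mm high meaning too small, 11–14 mm too large) to choose the next one. All five found their tubes:

| Tube | Stand |
|---|---|
| 24 mm | stand_1 |
| 29 mm | stand_2 |
| 34 mm | stand_3 |
| 39 mm | stand_5 |
| 44 mm | stand_4 |

One cap was knocked aside in the bin during the run. I saw it in the next picture and picked it up from its new place.

**Last checks:**
- **Seating:** In the camera depth the cap tops read 109.6–109.9 mm, against 109 expected. A light press on each cap stopped at the same height to 0.1 mm.
- **Press reading:** That height was 113.0–113.1 mm, about 4 mm above the camera's, which I put down to error in my fingertip offset. Because all five match and a wrong cap would sit at least 8 mm higher, I took them as fully home.
- **Contact force:** On the first pick a finger touched something, probably the bin wall, at about 25 N, below the 40 N limit. I picked the rest from slightly higher.
- **Surroundings:** The jar is where it stood, and the red look-alikes were left alone. In the last pictures only the collar, nozzle and clip are left in the bin.

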